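Crank the hand-wash tub

TASK

Start a hand wash in the small tub sunk in the laundry worktop: fit the flat steel crank with the square-holed hub and upright wooden grip fully down onto the square shaft in the tub's lid, then wind it at least two full turns clockwise as seen from above. Leave the crank sitting on the shaft, and leave the thin bent winder rod where it lies.

Things in the scene. Friction and masses are not known exactly. Their poses are not given: they have to be found in the camera images.
- crank: Loose steel crank, 0.3 kg, standing on its hub, a 46 x 46 x 30 mm block with a 27 mm square through hole. Origin: centre of hub's underside, z up, x along the flat arm (24 wide, 10 thick, top flush with hub's top, ends at x = 94). On it at x = 80 a round upright wooden grip, 28 in diameter, 33 to 85 above the origin, spins about z, friction 0.06 N m; lift it (pinch along the arm) and wind by this.
- shaft (a point): Foot of the 22 mm square shaft, on its axis, in the lid of the fixed round tub (240 mm across, lid top at z = 34 mm), on a 68 mm flange on which the seated hub rests. Straight for 20 mm up, then a 14 mm pyramid tip down to 8 mm wide. z up; x, y square to the flats, turning with it. The crank (x, y square to its hole) fits at any quarter turn, play 2.5 mm and 14 degrees each way.
- drive (a joint): Turn of the shaft in rad: 0 at the start, grows clockwise seen from above (6.28 = one turn). It turns on for many turns against a friction of 0.12 N m and stays where it is left.
- rod: Bystander to leave alone: thin 12 mm round steel winder rod bent to a Z, 180 x 72 mm, lying flat, wooden sleeve at one end. Origin: centre of its underside. It lies on one side of the tub, the crank on the other; which is where changes.
Things that resemble listed ones, but are neither listed nor needed, are in the scene too. Several things have the shape of the crank; the one meant has the colours described above.

How it is judged:
By the outcome, as a careful person would: the job done as asked, in the order asked, and still so for the second after the job is handed in, with the robot touching nothing.
It also fails if it takes over 72 s, if anything falls off the work surface, if the arm or the gripper's body presses on something with over 40 N, if the wrist force passes 120 N, or if a joint passes its speed limit or range.

ROBOT

A 6-joint arm with a two-finger parallel gripper is mounted at the origin on the work surface. World frame = base frame: x ahead of the robot, y to its left, z up, the work surface at z = 0. Lengths are in m, angles in rad, forces in N, time in s.
With the tool pointing down it reaches from about 0.325 to 0.775 m from the base axis. Payload 5.5 kg.
Tool frame: the origin (TCP) lies between the finger pads; the fingertips stand 17 mm ahead of it and the grasp point (between the pads) lies 2 mm behind it; z points along the fingers, y is the line along which they close (so a half turn about z gives the same grasp; the last joint's range is limited). The gripper opens to 88 mm and grips with 3 to 60 N. Pads are 20 mm wide; open, the fingers measure 115 mm over their backs; the gripper's body (75 mm by 178 mm) begins 61 mm behind the grasp point.
Start: joints at [1.289, 0.091, 1.231, -0, 1.82, -0.057], TCP at [0.134, 0.585, 0.24] pointing down, gripper open.
Joint ranges: [-2.87, 2.87], [-0.86, 2.18], [0.17, 2.46], [-1.51, 4.65], [0.06, 2.69], [-2.65, 2.65]. Speed limits (rad/s): [2.57, 2.57, 3.01, 3.14, 3.14, 3.14].

INTERFACE

Orientations are given as [roll, pitch, yaw] about the fixed x, y, z axes, in that order (R = Rz(yaw) Ry(pitch) Rx(roll)).
In Python, from rig import bot gives the robot as it stands. The module is installed in compiled form; this text tells all that it offers.
- The arm moves only by the tool arm_command, never from a script. Its argument "plan" is one flat list of numbers, 6 for each row, row after row: the shift along the tool's x, y, z in mm, then the turn, a rotation vector about the tool's x, y, z in rad. In form: [dx, dy, dz, ax, ay, az, dx, dy, dz, ax, ay, az, ...]. A call has 1 to 5 rows; each row shifts and turns the commanded pose from where the row before left it, along the tool's axes as they then stand; what a row does not reach is not made up. A row lasts 1/10 s, in which the tool goes at most 50 mm and 8.59 degrees, less where a joint would pass 70% of its speed; a pose out of reach is approached as far as the arm can. A call with a gripper value outside its range is refused whole. "gripper" is the finger opening in mm, from 0 to 87.8, set as the call begins (left out, the last holds). The fingers move at their own pace and stop on an object; "force" is the grip in N (left out, the last holds). Time passes only in rows, so rows that do not move let the fingers close. It gives the time, the measured TCP pose, the force, the opening and the grip force at its end, in the units of the state.
- bot.read_state(): the state, without advancing time (a new reading comes with each control period).
- bot.camera(name): name is "scene" or "top"; returns a dict with "frame" (400x640x3 uint8, red, green, blue), "mtx" (3x3 intrinsics, pixels), "R" (3x3) and "t" (3): a world point X has camera coordinates R X + t. Camera axes: x right, y down, z forward; pixel columns grow to the right and rows downward; lengths in m; the calibration is good to about 2 mm. A picture is of the moment at which its call begins. There is no depth.
- bot.hand_in(): hands the job in; it is judged then, once.
Trained networks look in the newest picture that a camera, given by its name, has taken for a name from the list of things; names that differ only in an ending like _2 or _b are one class to them, and where a whole thing is asked for, a point or a joint stands for the part that bears it (a point fixed in the world has none). Each returns a list of dicts, best first, with "score" (0 to 1); they miss things now and then, are a little off and sometimes report something else, mostly with a low value. They report only what shows in the picture. A call takes as long as a camera call. They do not tell look-alikes from the thing itself.
- bot.spot_in(camera, target): "at" ([x, y, z] in m, in world coordinates, good to about 4 mm: the middle of the surface that is visible of it).
- bot.regions_of(camera, target): "pixels" (400x640 bool, what is visible of it).
- bot.place_of(camera, target): "at" ([x, y, z] in m, in world coordinates, good to about 4 mm: a listed point, or the origin of a listed thing).
The state is a dict: "clock": time; "joint_positions": joint angles; "joint_vel": joint speeds; "joint_efforts": joint torques, N m; "ee_pos": TCP position; "tcp_rot": TCP orientation; "force": force on the tool from outside, world axes, zero at the start; "wrist_torque": the same for the moment, N m; "opening": opening from 0.0 (shut) to 1.0 (fully open); "finger_force": force on a finger pad.
Only numpy, scipy, OpenCV 4.12 (cv2) and the standard library are available. Lean on these libraries where they do the work, as an engineer would, in place of code of your own. Each camera call takes 0.05 s, during which the arm holds its last target. There are 200 camera calls.

## Working session

There is one attempt and no reset: what is moved stays moved. The work goes in short steps, Python scripts to look and compute and a tool call to move; the robot and the scene stay as the last step left them, time stands still between calls to the robot, and variables do not carry over. Pictures are saved under pics/ and viewed, at most 10 in all, crops included, and the job is handed in when it is done.

Besides the shell and the picture viewer there is one more tool, called after ">>>" as name(argument=value, ...) on one line, values as JSON. arm_command: Moves the arm, as the interface text tells. Its arguments: {"type":"object","properties":{"plan":{"type":"array","items":{"type":"number"}},"gripper":{"type":"number"},"force":{"type":"number"}},"required":["plan"]}

```bash
mkdir -p pics; python3 - <<'E'
from rig import bot
import cv2,numpy as np
s=bot.read_state();print(s)
for c in("scene","top"):
    d=bot.camera(c);cv2.imwrite(f"pics/{c}0.png",d["frame"][:,:,::-1]);print(c,d["mtx"].tolist(),d["R"].tolist(),d["t"].tolist())
    np.savez(f"{c}0.npz",**d)
    for t in("crank","shaft","rod"):
        for f in("spot_in","place_of"):
            print(c,t,f,[(round(r["score"],2),np.round(r["at"],4).tolist()) for r in getattr(bot,f)(c,t)])
        for r in bot.regions_of(c,t):
            p=np.argwhere(r["pixels"]);print(" reg",round(r["score"],2),len(p),p.mean(0)[::-1].round(),p.min(0)[::-1],p.max(0)[::-1])
E
```

```text
{'clock': 0.0, 'joint_positions': array([ 1.28929676e+00,  9.18247893e-02,  1.23186540e+00,  1.15476179e-05,
        1.81984480e+00, -5.66788215e-02]), 'joint_vel': array([ 0.00095473, -0.00014633, -0.00109231,  0.00131816, -0.00032904,
       -0.00109968]), 'joint_efforts': array([-1.09409244e-03, -4.46430373e+01, -4.06455767e+01,  6.96974178e-02,
        2.90678308e-02, -1.05789018e-04]), 'ee_pos': array([0.13366732, 0.58463616, 0.23853885]), 'tcp_rot': array([-3.13965408e+00, -1.21208760e-04,  2.91677463e+00]), 'force': array([-0.36895669,  0.60840647,  0.14127569]), 'wrist_torque': array([-0.05638517, -0.02108944,  0.00607727]), 'finger_force': 0.0, 'opening': 1.0021341726201904}
scene [[435.78568125089237, 0.0, 323.25706233519554], [0.0, 435.78568125089237, 201.89417914074514], [0.0, 0.0, 1.0]] [[-0.8198143064977257, 0.5724563729721589, 0.014078490871290523], [0.4040207943208975, 0.5956709244605336, -0.694221396608203], [-0.4057976104143095, -0.5634446297515785, -0.7196238243597433]] [0.3837579909783266, -0.14660856856179758, 1.1361794461955452]
scene crank spot_in [(0.9, [0.380
[... 922 characters left out ...]
70943793934, 0.4970730006659546, 1.1722375016082647]
top crank spot_in [(0.7, [0.497, 0.2744, 0.0258]), (0.62, [0.3785, 0.3377, 0.0294])]
top crank place_of [(0.92, [0.509, 0.2987, -0.0065]), (0.59, [0.3562, 0.3212, 0.0007])]
 reg 0.79 602 [212. 193.] [192 181] [236 202]
 reg 0.61 709 [181. 237.] [164 211] [197 261]
 reg 0.45 567 [427. 203.] [398 178] [460 230]
top shaft spot_in [(0.76, [0.5725, 0.029, 0.0432])]
top shaft place_of [(0.72, [0.5755, 0.0278, 0.0463])]
 reg 0.56 471 [307. 169.] [296 157] [319 181]
top rod spot_in [(0.67, [0.5106, -0.2796, 0.0151]), (0.16, [0.5693, 0.0276, 0.0444])]
top rod place_of [(0.85, [0.511, -0.2923, -0.0011])]
 reg 0.73 526 [427. 203.] [398 178] [459 230]
```

```bash
python3 - <<'E'
import cv2
a=cv2.imread("pics/scene0.png")
b=cv2.imread("pics/top0.png")
cv2.imwrite("pics/a1.png",cv2.resize(a[200:370,240:520],None,fx=2.8,fy=2.8,interpolation=cv2.INTER_CUBIC))
cv2.imwrite("pics/b1.png",cv2.resize(b[130:290,150:350],None,fx=3.7,fy=3.7,interpolation=cv2.INTER_CUBIC))
E
```

```text
(no output)
```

View pics/a1.png

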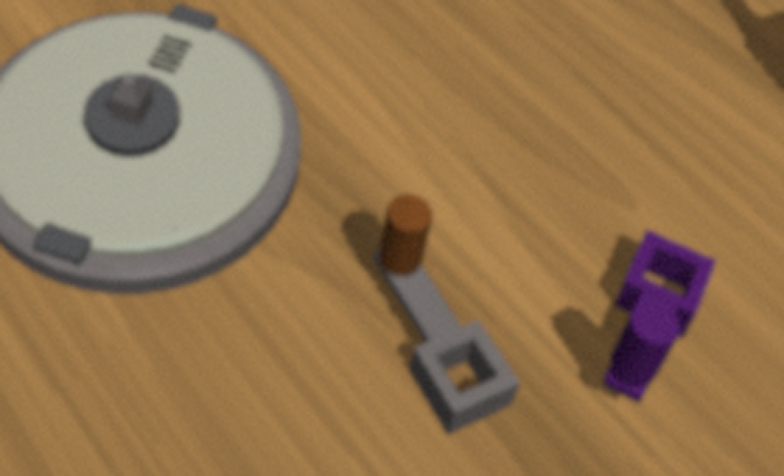

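View pics/b1.png

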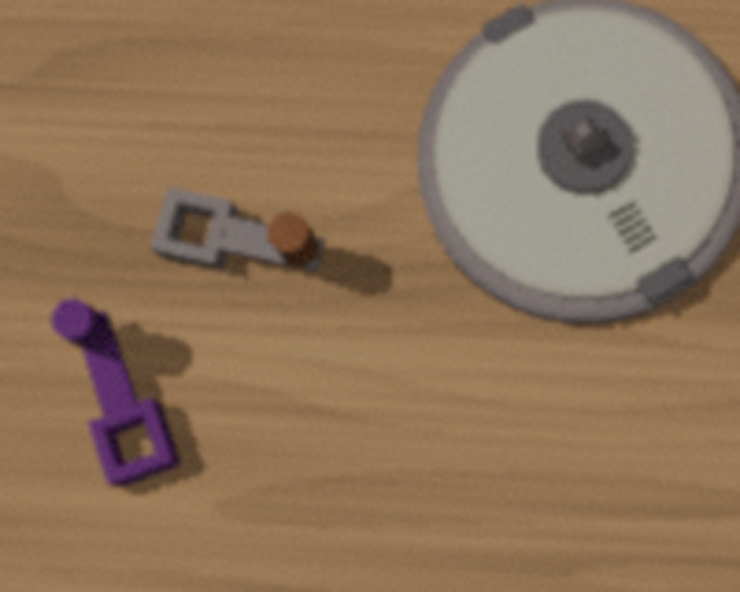

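The steel crank with the brown wooden grip is at scene (386,276)–(406,330) and top (228,193)–(202,191). The purple one at scene (474,310), top (181,237) is a look-alike of the wrong colour. The enlarged crop confirms that the grey and wood one is meant. The shaft tip is at scene (286,229), top (308,166).

```bash
cat > h.py <<'E'
import numpy as np,cv2
def P(d): return d["mtx"]@np.c_[d["R"],d["t"]]
def tri(d1,p1,d2,p2):
    X=cv2.triangulatePoints(P(d1),P(d2),np.array(p1,float).reshape(2,1),np.array(p2,float).reshape(2,1))[:,0];return X[:3]/X[3]
def proj(d,X):
    q=np.atleast_2d(X)@d["R"].T+d["t"];q=q@d["mtx"].T;return q[:,:2]/q[:,2:]
def ray(d,p,z):  # pixel onto plane z
    A=P(d);H=A[:,[0,1,3]].copy();H[:,2]+=A[:,2]*z
    q=np.linalg.solve(H,[p[0],p[1],1]);return q[:2]/q[2]
E
python3 - <<'E'
from h import *
s=dict(np.load("scene0.npz"));t=dict(np.load("top0.npz"))
S=lambda u,v:(u/2.8+240-.3,v/2.8+200-.3); T=lambda u,v:(u/3.7+150-.35,v/3.7+130-.35)
for n,a,b in(("grip",(408,213),(290,234)),("hub",(464,364),(194,227)),("tip",(130,82),(585,130)),("flange",(131,115),(587,147))):
    print(n,tri(s,S(*a),t,T(*b)).round(4))
print("hub corners z=.03")
for C,d,L in((S,s,[(411,347),(478,325),(517,380),(450,405)]),(T,t,[(173,188),(233,202),(217,267),(152,250)])):
    q=np.array([ray(d,C(*p),.03) for p in L]);print(q.round(4).tolist(),q.mean(0),np.degrees(np.arctan2(*(np.roll(q,-1,0)-q).T[::-1])).round())
def crop(d,c,w,h,f):
    x,y=c;return cv2.resize(d["frame"][y-h:y+h,x-w:x+w,::-1],None,fx=f,fy=f,interpolation=cv2.INTER_CUBIC)
a=crop(s,(287,236),20,20,10);b=crop(t,(308,170),20,20,10)
cv2.imwrite("pics/c1.png",np.hstack([a,b]))
E
```

```text
grip [0.4919 0.22   0.0795]
hub [0.5058 0.2986 0.0248]
tip [0.5764 0.0271 0.0732]
flange [0.5758 0.0257 0.0352]
hub corners z=.03
[[0.5274, 0.2734], [0.4833, 0.2856], [0.4891, 0.3261], [0.533, 0.3151]] [0.50819059 0.30006093] [165.  82. -14. -98.]
[[0.532, 0.315], [0.5241, 0.2718], [0.477, 0.2782], [0.4866, 0.3248]] [0.50494024 0.29743349] [-100.  172.   78.  -12.]
```

View pics/c1.png

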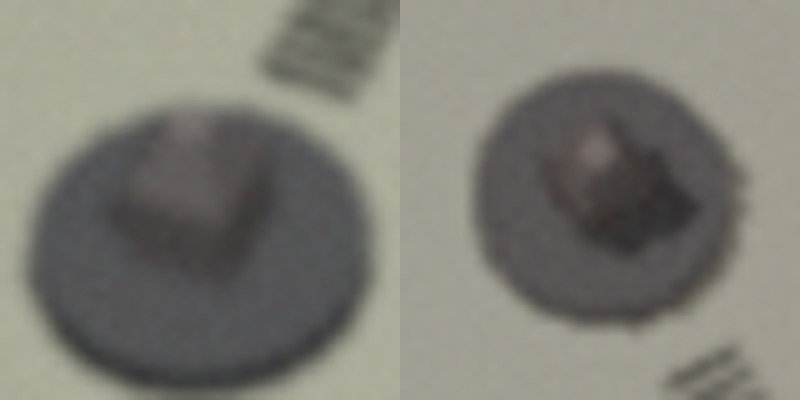

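The left crop (scene) shows the shaft foot's corners near (112,215), (215,280) and (272,190). The right crop (top) shows the tip at (600,140). Next I fit the shaft's yaw.

```bash
python3 - <<'E'
from h import *
s=dict(np.load("scene0.npz"));t=dict(np.load("top0.npz"))
q=np.array([ray(s,(u/10+266.5,v/10+215.5),.040) for u,v in((112,215),(215,280),(272,190))])
print(q.round(4).tolist(),np.degrees(np.arctan2(*np.diff(q,axis=0).T[::-1])),np.linalg.norm(np.diff(q,axis=0),axis=1),(q[0]+q[2])/2)
f=8;out=[]
for yaw in(-30,-15,0,15,30,45):
    a=np.radians(yaw+45+90*np.arange(4));c=np.c_[np.cos(a),np.sin(a)]/2**.5
    V=np.vstack([np.c_[np.array([.576,.0268])+w*c,np.full(4,z)] for w,z in((.022,.040),(.022,.060),(.008,.074))])
    col=[]
    for d,(x,y) in((s,(287,236)),(t,(308,170))):
        im=cv2.resize(d["frame"][y-16:y+16,x-16:x+16,::-1],None,fx=f,fy=f,interpolation=cv2.INTER_CUBIC)
        im=np.clip(im.astype(float)*1.5-40,0,255).astype(np.uint8)
        p=((proj(d,V)-[x-16,y-16]+.5)*f).astype(int)
        for k in range(3): cv2.polylines(im,[p[4*k:4*k+4].reshape(-1,1,2)],True,[(0,0,255),(0,255,0),(255,0,0)][k],1)
        col.append(im)
    out.append(np.vstack(col))
cv2.imwrite("pics/d1.png",cv2.resize(np.vstack([np.hstack(out[:3]),np.hstack(out[3:])]),(450,600)))
cv2.imwrite("pics/d1.png",np.hstack(out[1:4])[:, :])
E
```

```text
[[0.5868, 0.0114], [0.5786, 0.0368], [0.5572, 0.0238]] [ 107.90901171 -148.62005752] [0.0267093  0.02502615] [0.57200684 0.01761993]
```

View pics/d1.png

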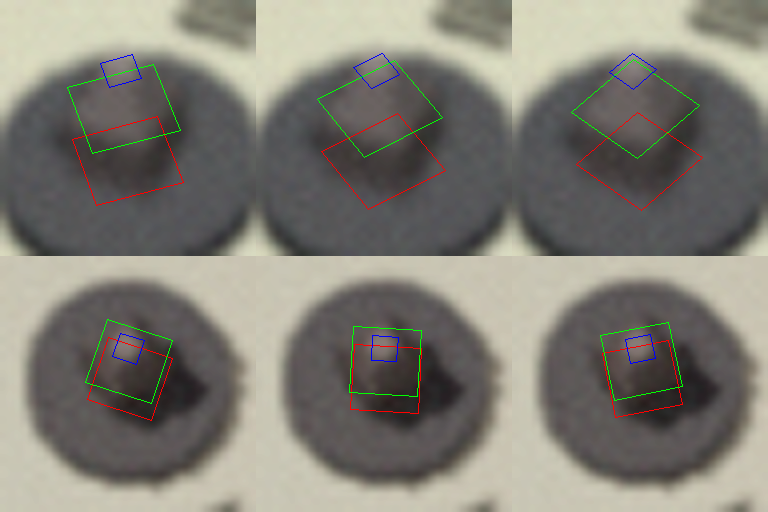

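>>> arm_command(plan=[0, 0, 0, 0, 0, -0.05], gripper=87)

```text
clock: 1.1
ee_pos: [0.1338, 0.5849, 0.2396]
tcp_rot: [3.142, -0.0, 2.967]
force: [0.5, 0.1, 0.2]
opening: 0.995
finger_force: 0.0
```

>>> arm_command(plan=[-36, -26, 0, 0, 0, 0, -36, -26, 0, 0, 0, 0, -36, -26, 0, 0, 0, 0, -36, -26, 0, 0, 0, 0, -36, -26, 0, 0, 0, 0])

```text
clock: 1.6
ee_pos: [0.2893, 0.4242, 0.2398]
tcp_rot: [3.141, 0.0, 2.967]
force: [1.3, -0.8, -0.7]
opening: 0.997
finger_force: 0.0
```

>>> arm_command(plan=[-36, -26, 0, 0, 0, 0, -36, -26, 0, 0, 0, 0, -36, -26, 0, 0, 0, 0, -36, -26, 0, 0, 0, 0, -36, -26, 0, 0, 0, 0])

```text
clock: 2.1
ee_pos: [0.444, 0.2648, 0.2399]
tcp_rot: [3.141, 0.001, 2.967]
force: [0.1, 0.4, 0.5]
opening: 0.992
finger_force: 0.0
```

```bash
python3 - <<'E'
from h import *
s=dict(np.load("scene0.npz"));t=dict(np.load("top0.npz"))
from scipy.spatial import ConvexHull
def lab(d,o,x,y,yaw,zf,f=4,w=20):
    a=np.radians(yaw+45+90*np.arange(4));c=np.c_[np.cos(a),np.sin(a)]/2**.5
    V=np.vstack([np.c_[np.array([x,y])+k*c,np.full(4,z)] for k,z in((.022,zf),(.022,zf+.02),(.008,zf+.034))])
    C=-d["R"].T@d["t"];L=np.zeros((2*w*f,2*w*f),np.uint8);p=((proj(d,V)-[o[0]-w,o[1]-w]+.5)*f).round().astype(np.int32)
    n=1
    for F in[[i+4*k,(i+1)%4+4*k,(i+1)%4+4*k+4,i+4*k+4] for k in(0,1) for i in range(4)]+[[8,9,10,11]]:
        N=np.cross(V[F[1]]-V[F[0]],V[F[3]]-V[F[0]])
        if N@(C-V[F].mean(0))>0: cv2.fillConvexPoly(L,p[F],n)
        n+=1
    ring=np.c_[.028*np.cos(np.arange(0,6.28,.2))+x,.028*np.sin(np.arange(0,6.28,.2))+y,np.full(32,zf)]
    M=np.zeros_like(L);cv2.fillConvexPoly(M,((proj(d,ring)-[o[0]-w,o[1]-w]+.5)*f).round().astype(np.int32),1)
    return L,M
res=[]
I={}
for k,(d,o) in enumerate(((s,(287,236)),(t,(308,170)))):
    I[k]=cv2.resize(d["frame"][o[1]-20:o[1]+20,o[0]-20:o[0]+20],None,fx=4,fy=4,interpolation=cv2.INTER_LINEAR).astype(float)
for zf in(.038,.042,.046):
  for yaw in range(0,90,5):
    b=[];bx=[]
    for k,(d,o) in enumerate(((s,(287,236)),(t,(308,170)))):
      best=1e18
      for x in np.arange(.570,.583,.002):
        for y in np.arange(.020,.033,.002):
          L,M=lab(d,o,x,y,yaw,zf);M0=lab(d,o,.576,.0265,0,zf)[1]
          im=I[k];e=0
          for j in range(0,10):
            m=(L==j)&(M0>0)
            if m.sum()>8:
              v=im[m];r=np.abs(v-np.median(v,0)).sum(1);e+=r.sum()
          if e<best:best=e;pos=(x,y)
      b.append(best);bx.append(pos)
    res.append((sum(b),b,yaw,zf,np.round(bx,3).tolist()))
res.sort(key=lambda r:r[0])
for k in range(3):
  print([(r[2],r[3],int((r[0] if k==2 else r[1][k])),r[4]) for r in sorted(res,key=lambda r:r[0] if k==2 else r[1][k])[:8]])
E
```

```text
[(30, 0.038, 56621, [[0.574, 0.024], [0.572, 0.02]]), (35, 0.038, 57124, [[0.574, 0.024], [0.572, 0.02]]), (25, 0.038, 58348, [[0.574, 0.024], [0.572, 0.02]]), (30, 0.042, 58457, [[0.576, 0.026], [0.57, 0.02]]), (35, 0.042, 58825, [[0.576, 0.026], [0.57, 0.02]]), (40, 0.038, 60565, [[0.574, 0.024], [0.572, 0.02]]), (25, 0.042, 60682, [[0.576, 0.026], [0.57, 0.02]]), (40, 0.042, 60755, [[0.576, 0.026], [0.57, 0.02]])]
[(45, 0.042, 66969, [[0.576, 0.026], [0.57, 0.02]]), (45, 0.038, 67147, [[0.574, 0.024], [0.572, 0.02]]), (40, 0.042, 67518, [[0.576, 0.026], [0.57, 0.02]]), (50, 0.042, 67659, [[0.576, 0.026], [0.57, 0.02]]), (50, 0.038, 67950, [[0.574, 0.024], [0.572, 0.02]]), (40, 0.038, 68296, [[0.574, 0.024], [0.572, 0.02]]), (45, 0.046, 68314, [[0.578, 0.03], [0.57, 0.02]]), (55, 0.042, 68331, [[0.576, 0.026], [0.57, 0.02]])]
[(35, 0.038, 125985, [[0.574, 0.024], [0.572, 0.02]]), (40, 0.042, 128273, [[0.576, 0.026], [0.57, 0.02]]), (35, 0.042, 128814, [[0.576, 0.026], [0.57, 0.02]]), (40, 0.038, 128861, [[0.574, 0.024], [0.572, 0.02]]), (30, 0.038, 129179, [[0.574, 0.024], [0.572, 0.02]]), (30, 0.042, 130710, [[0.576, 0.026], [0.57, 0.02]]), (45, 0.038, 131218, [[0.574, 0.024], [0.572, 0.02]]), (25, 0.038, 131663, [[0.574, 0.024], [0.572, 0.02]])]
```

>>> arm_command(plan=[-28, -18, 0, 0, 0, 0, -27, -18, 0, 0, 0, 0, 0, 0, 35, 0, 0, 0, 0, 0, 45, 0, 0, 0, 0, 0, 40, 0, 0, 0])

```text
clock: 2.6
ee_pos: [0.4911, 0.2208, 0.1181]
tcp_rot: [3.141, 0.0, 2.966]
force: [0.5, 0.6, -0.4]
opening: 0.994
finger_force: 0.0
```

```bash
python3 - <<'E'
from rig import bot
from h import *
print(bot.read_state()["ee_pos"])
d=bot.camera("scene");np.savez("s2.npz",**d)
im=cv2.resize(d["frame"][190:370,300:480,::-1],None,fx=3.3,fy=3.3,interpolation=cv2.INTER_CUBIC)
cv2.imwrite("pics/e1.png",im)
E
```

```text
[0.49114103 0.22079812 0.11811713]
```

View pics/e1.png

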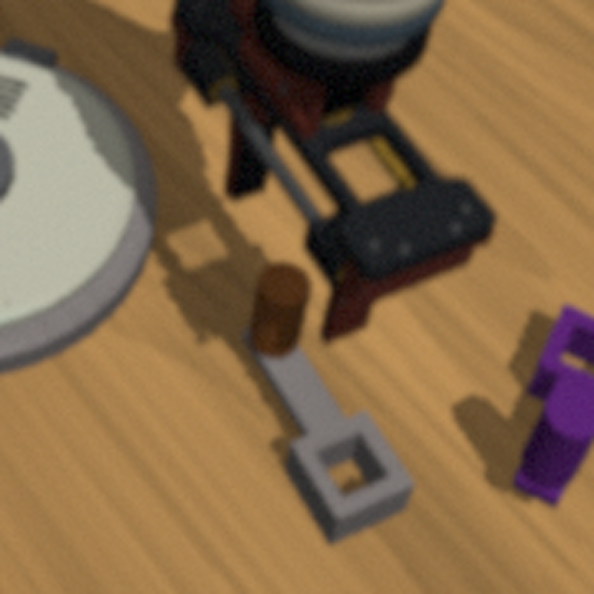

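The brown grip's top at crop (280,285) lies between the open fingertips at (250,190) and (345,335), so I descend and close.

>>> arm_command(plan=[0, 0, 25, 0, 0, 0, 0, 0, 20, 0, 0, 0, 0, 0, 14, 0, 0, 0, 0, 0, 0, 0, 0, 0])

```text
clock: 3.05
ee_pos: [0.49, 0.221, 0.0592]
tcp_rot: [-3.14, -0.003, 2.967]
force: [0.6, -0.5, -0.7]
opening: 0.993
finger_force: 0.0
```

>>> arm_command(plan=[0, 0, 0, 0, 0, 0, 0, 0, 0, 0, 0, 0, 0, 0, 0, 0, 0, 0, 0, 0, 0, 0, 0, 0, 0, 0, 0, 0, 0, 0], gripper=15, force=50)

```text
clock: 3.55
ee_pos: [0.4912, 0.2213, 0.0611]
tcp_rot: [3.141, 0.001, 2.967]
force: [0.0, -1.0, 0.1]
opening: 0.573
finger_force: 0.0
```

>>> arm_command(plan=[0, 0, 0, 0, 0, 0, 0, 0, 0, 0, 0, 0, 0, 0, 0, 0, 0, 0, 0, 0, 0, 0, 0, 0, 0, 0, 0, 0, 0, 0])

```text
clock: 4.05
ee_pos: [0.4909, 0.2213, 0.0606]
tcp_rot: [3.141, -0.0, 2.967]
force: [-0.7, 1.1, -0.5]
opening: 0.299
finger_force: 50.0
```

>>> arm_command(plan=[0, 0, -5, 0, 0, 0, 0, 0, -15, 0, 0, 0, 0, 0, -25, 0, 0, 0, 0, 0, -25, 0, 0, 0, 0, 0, -20, 0, 0, 0])

```text
clock: 4.55
ee_pos: [0.4912, 0.2213, 0.1534]
tcp_rot: [3.141, 0.002, 2.967]
force: [0.9, -0.0, -2.0]
opening: 0.297
finger_force: 50.0
```

>>> arm_command(plan=[0, 0, -15, 0, 0, -0.05, 0, 0, -5, 0, 0, -0.12, 0, 0, 0, 0, 0, -0.14, 0, 0, 0, 0, 0, -0.14, 0, 0, 0, 0, 0, -0.12])

```text
clock: 5.05
ee_pos: [0.491, 0.2211, 0.1719]
tcp_rot: [-3.141, 0.001, -2.741]
force: [-0.5, -0.6, -3.3]
opening: 0.299
finger_force: 50.0
```

>>> arm_command(plan=[0, 0, 0, 0, 0, -0.08, 0, 0, 0, 0, 0, -0.03, 0, 0, 0, 0, 0, 0, 0, 0, 0, 0, 0, 0])

```text
clock: 5.45
ee_pos: [0.491, 0.2212, 0.171]
tcp_rot: [-3.141, 0.0, -2.638]
force: [-0.7, -0.2, -2.6]
opening: 0.297
finger_force: 50.0
```

```bash
python3 - <<'E'
from rig import bot
from h import *
s=bot.read_state();print(s["ee_pos"],s["tcp_rot"],s["joint_positions"].round(2),s["force"])
ims=[]
for c in("scene","top"):
    d=bot.camera(c);np.savez(c+"3.npz",**d)
    u,v=proj(d,s["ee_pos"]+[.02,.04,-.03])[0].round().astype(int);print(c,u,v)
    ims.append(cv2.resize(d["frame"][v-50:v+50,u-50:u+50,::-1],(400,400),interpolation=cv2.INTER_CUBIC))
    for f in("place_of",):print(c,[(round(r["score"],2),np.round(r["at"],4).tolist()) for r in getattr(bot,f)(c,"crank")])
cv2.imwrite("pics/f1.png",np.hstack(ims))
E
```

```text
[0.49100113 0.22123205 0.1710498 ] [-3.14145989e+00  3.56662020e-04 -2.63801656e+00] [ 0.36 -0.08  1.52 -0.    1.7  -1.71] [-0.66595743 -0.23453812 -2.58701189]
scene 398 277
scene [(0.85, [0.354, 0.33, 0.0018]), (0.71, [0.4545, 0.2926, 0.1106])]
top 207 178
top [(0.73, [0.456, 0.293, 0.1062])]
```

View pics/f1.png

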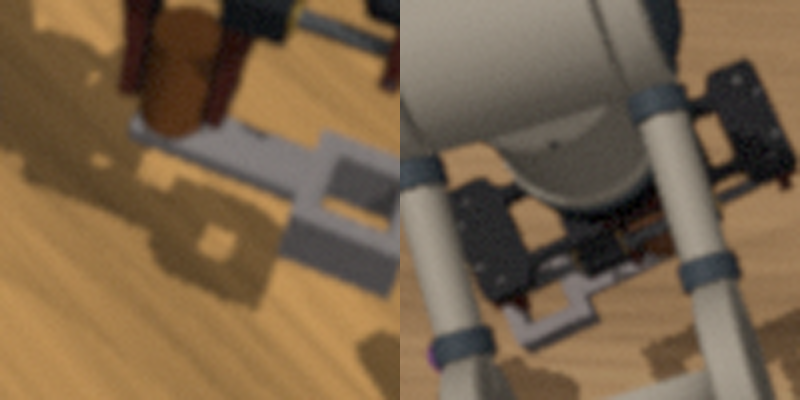

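Crop left (scene) shows the crank held level by its grip, at (180,80), with the hub at (340,210). The yaw is about 27° mod 90, which matches the shaft's ~29°. I carry it over the shaft.

>>> arm_command(plan=[1, -10, 0, 0, 0, 0, 2, -25, 0, 0, 0, 0, 3, -35, 0, 0, 0, 0, 3, -40, 0, 0, 0, 0, 3, -40, 0, 0, 0, 0])

```text
clock: 6.15
ee_pos: [0.5536, 0.0823, 0.1708]
tcp_rot: [-3.141, 0.0, -2.636]
force: [1.6, -0.1, -2.3]
opening: 0.299
finger_force: 50.0
```

>>> arm_command(plan=[3, -40, 0, 0, 0, 0, 3, -40, 0, 0, 0, 0, 2, -35, 0, 0, 0, 0, 2, -20, 0, 0, 0, 0, 0, -6.6, 0, 0, 0, 0])

```text
clock: 6.65
ee_pos: [0.6131, -0.0467, 0.1702]
tcp_rot: [3.141, -0.001, -2.639]
force: [0.0, -0.2, -4.0]
opening: 0.304
finger_force: 50.0
```

>>> arm_command(plan=[0, 0, 0, 0, 0, 0, 0, 0, 0, 0, 0, 0])

```text
clock: 6.85
ee_pos: [0.6126, -0.0433, 0.1707]
tcp_rot: [3.141, 0.0, -2.635]
force: [0.0, 0.2, -1.8]
opening: 0.299
finger_force: 50.0
```

```bash
python3 - <<'E'
from rig import bot
from h import *
s=bot.read_state();print(s["ee_pos"],s["tcp_rot"],s["joint_positions"].round(2),s["force"])
d=bot.camera("scene");np.savez("s4.npz",**d)
print([(round(r["score"],2),np.round(r["at"],4).tolist()) for r in bot.place_of("scene","crank")])
im=cv2.resize(d["frame"][180:270,235:355,::-1],None,fx=6,fy=6,interpolation=cv2.INTER_CUBIC)
def dr(p,c): p=((proj(d,p)-[235,180]+.5)*6).astype(int); cv2.polylines(im,[p.reshape(-1,1,2)],True,c,1)
a=np.radians(29+45+90*np.arange(4));c=np.c_[np.cos(a),np.sin(a)]/2**.5
zh=s["ee_pos"][2]-.0606
for w,z,col in((.008,.075,(255,0,0)),(.022,.061,(0,255,0)),(.046,zh+.03,(0,0,255)),(.027,zh+.03,(0,0,255))):
    dr(np.c_[np.array([.576,.0265])+w*c,np.full(4,z)],col)
cv2.imwrite("pics/g1.png",im)
t=bot.camera("top");print([(round(r["score"],2),np.round(r["at"],4).tolist()) for r in bot.place_of("top","crank")])
E
```

```text
[ 0.61255273 -0.04329984  0.17068535] [ 3.14083199e+00  1.28600101e-04 -2.63528853e+00] [-0.13  0.13  1.31  0.    1.7  -2.2 ] [ 0.04686118  0.17979741 -1.76499183]
[(0.91, [0.5765, 0.029, 0.1103]), (0.58, [0.3528, 0.33, -0.0002])]
[(0.95, [0.3577, 0.32, -0.0027]), (0.55, [0.5752, 0.0271, 0.1077])]
```

View pics/g1.png

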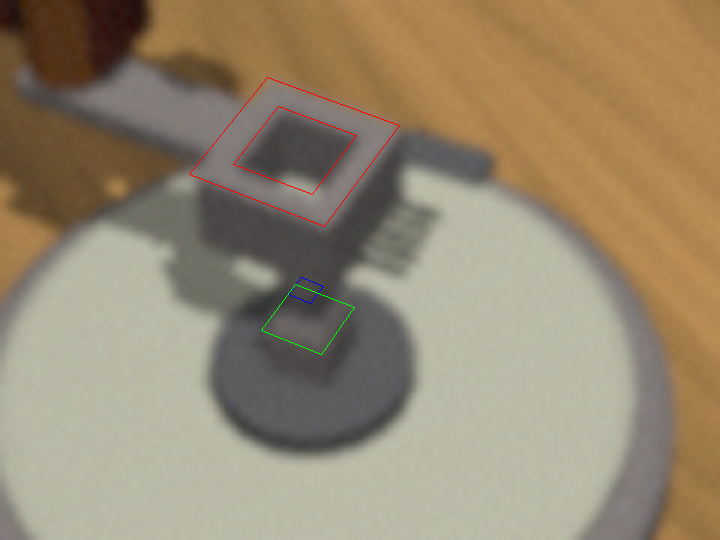

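The crop shows the hub (red model outline, 190–400, 78–226) over the shaft (green outline near (308,320)), with yaws that agree. I lower it.

>>> arm_command(plan=[0, 0, 20, 0, 0, 0, 0, 0, 15, 0, 0, 0, 0, 0, 8, 0, 0, 0, 0, 0, 6, 0, 0, 0, 0, 0, 5, 0, 0, 0])

```text
clock: 7.55
ee_pos: [0.6128, -0.0445, 0.1163]
tcp_rot: [3.142, -0.0, -2.636]
force: [0.5, 0.0, -1.4]
opening: 0.3
finger_force: 50.0
```

>>> arm_command(plan=[0, 0, 4, 0, 0, 0, 0, 0, 4, 0, 0, 0, 0, 0, 3, 0, 0, 0, 0, 0, 0, 0, 0, 0])

```text
clock: 7.95
ee_pos: [0.6127, -0.0446, 0.1052]
tcp_rot: [3.141, -0.0, -2.636]
force: [-0.1, 0.4, -2.4]
opening: 0.298
finger_force: 50.0
```

>>> arm_command(plan=[0, 0, 2, 0, 0, 0, 0, 0, 1, 0, 0, 0, 0, 0, 0, 0, 0, 0])

```text
clock: 8.25
ee_pos: [0.6133, -0.0448, 0.1043]
tcp_rot: [-3.14, 0.002, -2.637]
force: [-1.2, -1.4, 4.8]
opening: 0.298
finger_force: 50.0
```

>>> arm_command(plan=[0, 0, 2, 0, 0, 0, 0, 0, 0, 0, 0, 0])

```text
clock: 8.45
ee_pos: [0.6139, -0.0448, 0.1038]
tcp_rot: [-3.139, 0.004, -2.637]
force: [-2.4, -1.1, 10.7]
opening: 0.302
finger_force: 50.0
```

Contact is at hub underside z≈0.0435, the measured flange height, so the hub is seated. I relieve the press and wind a quarter turn per call.

>>> arm_command(plan=[0, 0, -2.5, 0, 0, 0, 0, 0, 0, 0, 0, 0])

```text
clock: 8.65
ee_pos: [0.6136, -0.0446, 0.1043]
tcp_rot: [-3.14, 0.002, -2.636]
force: [0.9, 0.0, 5.0]
opening: 0.303
finger_force: 50.0
```

>>> arm_command(plan=[24.7, 3.9, 0, 0, 0, 0, 22.3, 11.4, 0, 0, 0, 0, 17.7, 17.7, 0, 0, 0, 0, 11.4, 22.3, 0, 0, 0, 0, 3.9, 24.7, 0, 0, 0, 0])

```text
clock: 9.15
ee_pos: [0.5045, -0.0137, 0.1041]
tcp_rot: [-3.139, 0.003, -2.638]
force: [8.0, 1.4, -0.6]
opening: 0.3
finger_force: 50.0
```

```bash
python3 - <<'E'
from rig import bot
from h import *
s=bot.read_state();print(s["ee_pos"],s["tcp_rot"],s["joint_positions"].round(2),s["force"],s["wrist_torque"])
d=bot.camera("scene")
print([(round(r["score"],2),np.round(r["at"],4).tolist()) for r in bot.place_of("scene","crank")])
cv2.imwrite("pics/h1.png",cv2.resize(d["frame"][160:280,220:360,::-1],None,fx=5,fy=5,interpolation=cv2.INTER_CUBIC))
E
```

```text
[ 0.50447461 -0.01368549  0.10414538] [-3.13878763  0.00343844 -2.63803403] [-0.09 -0.16  1.71 -0.    1.58 -2.17] [ 7.96504875  1.37009169 -0.56452424] [ 0.37971525 -1.68972507 -0.07874365]
[(0.97, [0.3557, 0.3286, -0.0008]), (0.94, [0.5754, 0.0256, 0.0459])]
```

View pics/h1.png

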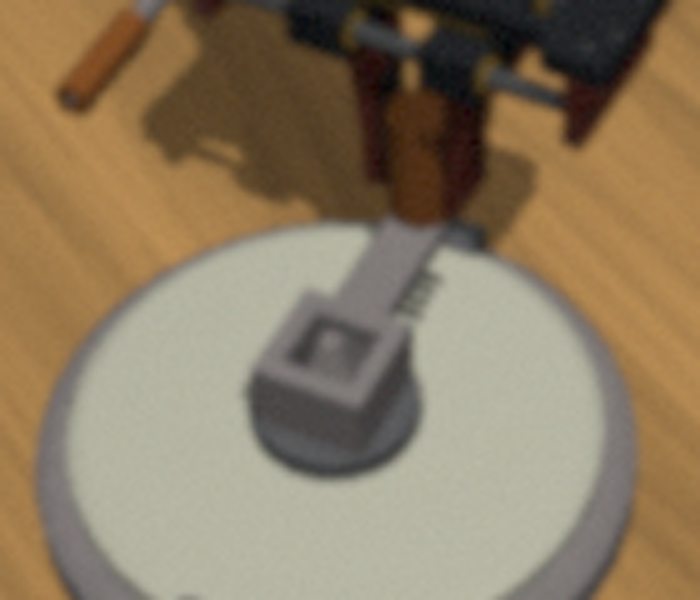

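The crop shows the hub flat on the flange, with the shaft tip visible in the hole at (335,345) and the arm turned clockwise. I continue.

>>> arm_command(plan=[-3.9, 24.7, 0, 0, 0, 0, -11.4, 22.3, 0, 0, 0, 0, -17.7, 17.7, 0, 0, 0, 0, -22.3, 11.4, 0, 0, 0, 0, -24.7, 3.9, 0, 0, 0, 0])

```text
clock: 9.75
ee_pos: [0.5353, 0.0969, 0.1043]
tcp_rot: [3.14, -0.0, -2.635]
force: [-1.2, -2.8, 6.5]
opening: 0.3
finger_force: 50.0
```

>>> arm_command(plan=[-24.7, -3.9, 0, 0, 0, 0, -22.3, -11.4, 0, 0, 0, 0, -17.7, -17.7, 0, 0, 0, 0, -11.4, -22.3, 0, 0, 0, 0, -3.9, -24.7, 0, 0, 0, 0])

```text
clock: 10.25
ee_pos: [0.6456, 0.0645, 0.1039]
tcp_rot: [3.141, 0.0, -2.634]
force: [-5.7, -0.4, 7.0]
opening: 0.302
finger_force: 50.0
```

>>> arm_command(plan=[3.9, -24.7, 0, 0, 0, 0, 11.4, -22.3, 0, 0, 0, 0, 17.7, -17.7, 0, 0, 0, 0, 22.3, -11.4, 0, 0, 0, 0, 24.7, -3.9, 0, 0, 0, 0])

```text
clock: 10.75
ee_pos: [0.6131, -0.0441, 0.1036]
tcp_rot: [3.138, 0.002, -2.636]
force: [-2.9, 10.3, 5.7]
opening: 0.302
finger_force: 50.0
```

>>> arm_command(plan=[24.7, 3.9, 0, 0, 0, 0, 22.3, 11.4, 0, 0, 0, 0, 17.7, 17.7, 0, 0, 0, 0, 11.4, 22.3, 0, 0, 0, 0, 3.9, 24.7, 0, 0, 0, 0])

```text
clock: 11.25
ee_pos: [0.5048, -0.0143, 0.104]
tcp_rot: [-3.139, 0.003, -2.638]
force: [7.6, 1.8, 0.3]
opening: 0.302
finger_force: 50.0
```

>>> arm_command(plan=[-3.9, 24.7, 0, 0, 0, 0, -11.4, 22.3, 0, 0, 0, 0, -17.7, 17.7, 0, 0, 0, 0, -22.3, 11.4, 0, 0, 0, 0, -24.7, 3.9, 0, 0, 0, 0])

```text
clock: 11.75
ee_pos: [0.5353, 0.0969, 0.1042]
tcp_rot: [3.14, -0.0, -2.635]
force: [-1.8, -3.4, 5.1]
opening: 0.302
finger_force: 50.0
```

>>> arm_command(plan=[-24.7, -3.9, 0, 0, 0, 0, -22.3, -11.4, 0, 0, 0, 0, -17.7, -17.7, 0, 0, 0, 0, -11.4, -22.3, 0, 0, 0, 0, -3.9, -24.7, 0, 0, 0, 0])

```text
clock: 12.25
ee_pos: [0.6456, 0.0645, 0.1039]
tcp_rot: [3.141, 0.0, -2.634]
force: [-5.9, 0.1, 6.8]
opening: 0.304
finger_force: 50.0
```

>>> arm_command(plan=[3.9, -24.7, 0, 0, 0, 0, 11.4, -22.3, 0, 0, 0, 0, 17.7, -17.7, 0, 0, 0, 0, 22.3, -11.4, 0, 0, 0, 0, 24.7, -3.9, 0, 0, 0, 0])

```text
clock: 12.75
ee_pos: [0.6131, -0.0441, 0.1036]
tcp_rot: [3.138, 0.002, -2.636]
force: [-3.3, 10.6, 5.8]
opening: 0.298
finger_force: 50.0
```

>>> arm_command(plan=[24.7, 3.9, 0, 0, 0, 0, 22.3, 11.4, 0, 0, 0, 0, 17.7, 17.7, 0, 0, 0, 0, 11.4, 22.3, 0, 0, 0, 0, 3.9, 24.7, 0, 0, 0, 0])

```text
clock: 13.25
ee_pos: [0.5048, -0.0143, 0.104]
tcp_rot: [-3.139, 0.003, -2.638]
force: [7.4, 1.7, 0.9]
opening: 0.301
finger_force: 50.0
```

>>> arm_command(plan=[-3.9, 24.7, 0, 0, 0, 0, -11.4, 22.3, 0, 0, 0, 0, -17.7, 17.7, 0, 0, 0, 0, -22.3, 11.4, 0, 0, 0, 0, -24.7, 3.9, 0, 0, 0, 0])

```text
clock: 13.75
ee_pos: [0.5353, 0.0969, 0.1042]
tcp_rot: [3.14, -0.001, -2.635]
force: [-0.8, -3.5, 5.7]
opening: 0.298
finger_force: 50.0
```

>>> arm_command(plan=[0, 0, 0, 0, 0, 0, 0, 0, 0, 0, 0, 0, 0, 0, 0, 0, 0, 0, 0, 0, 0, 0, 0, 0, 0, 0, 0, 0, 0, 0], gripper=75)

```text
clock: 14.25
ee_pos: [0.5351, 0.0948, 0.103]
tcp_rot: [3.142, -0.0, -2.637]
force: [0.1, 0.3, 0.3]
opening: 0.717
finger_force: 0.0
```

>>> arm_command(plan=[0, 0, 0, 0, 0, 0, 0, 0, 0, 0, 0, 0, 0, 0, -10, 0, 0, 0, 0, 0, -20, 0, 0, 0, 0, 0, -35, 0, 0, 0])

```text
clock: 14.75
ee_pos: [0.5342, 0.0953, 0.167]
tcp_rot: [3.14, -0.004, -2.636]
force: [0.3, 0.7, 0.3]
opening: 0.854
finger_force: 0.0
```

>>> arm_command(plan=[0, 0, -40, 0, 0, 0, 0, 0, -40, 0, 0, 0, 0, 0, -20, 0, 0, 0, 0, 0, 0, 0, 0, 0, 0, 0, 0, 0, 0, 0])

```text
clock: 15.25
ee_pos: [0.5354, 0.0955, 0.268]
tcp_rot: [-3.141, 0.0, -2.636]
force: [0.7, -0.9, -0.7]
opening: 0.852
finger_force: 0.0
```

```bash
python3 - <<'E'
from rig import bot
from h import *
s=bot.read_state();print(s["clock"],s["ee_pos"],s["force"],s["opening"])
d=bot.camera("scene")
print([(round(r["score"],2),np.round(r["at"],4).tolist()) for r in bot.place_of("scene","crank")],[np.round(r["at"],4).tolist() for r in bot.place_of("scene","rod")])
cv2.imwrite("pics/i1.png",cv2.resize(d["frame"][130:370,200:520,::-1],None,fx=2.5,fy=2.5,interpolation=cv2.INTER_CUBIC))
E
```

```text
15.25 [0.53542106 0.09548471 0.26800236] [ 0.67695167 -0.91895455 -0.70750535] 0.851599806008711
[(0.92, [0.3527, 0.3322, 0.002]), (0.91, [0.5777, 0.0304, 0.0426])] [[0.5051, -0.2939, 0.0023]]
```

View pics/i1.png

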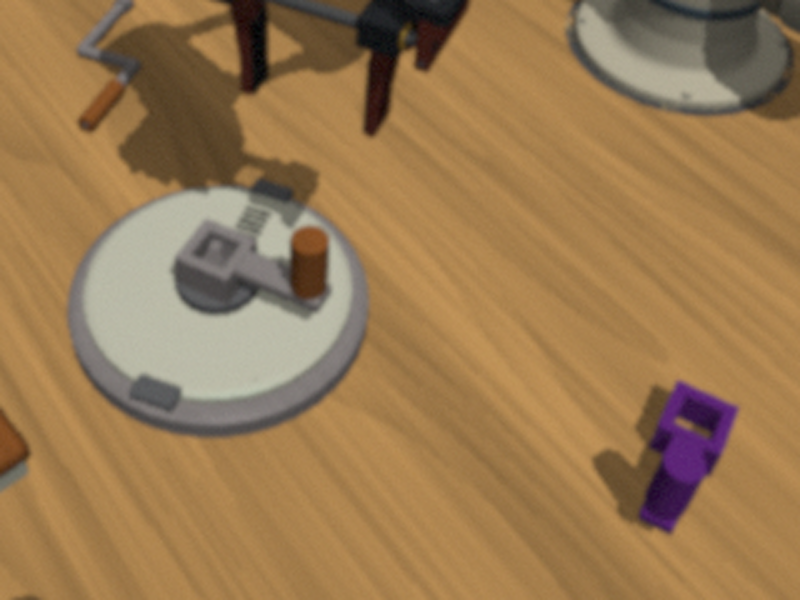

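The crank sits flat on the shaft, with its hub at (215,255) and its grip at (310,265). The gripper is clear and the rod at (105,65) has not moved.

```bash
python3 -c "
from rig import bot
print(bot.hand_in())"
```

```text
the job is handed in; nothing more can be done
None
```

The steel crank is seated on the shaft and was wound about 2.5 turns clockwise, the rod was left where it lay, and the job was handed in at about 15 s.

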